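# Pack the long-shackle padlock into a move-in kit

## Robot

A 6-joint arm with a two-finger parallel gripper is mounted at the origin on the work surface; the furniture and walls round the work are solid. World frame = base frame: x ahead of the robot, y to its left, z up, the work surface at z = 0. Lengths are in m, angles in rad, forces in N, time in s.
With the tool pointing down it reaches from about 0.25 to 0.775 m from the base axis. Payload 4 kg.
Tool frame: the origin (TCP) lies at the very end of the fingers, on their centre line; the grasp point (between the pads) lies 19 mm behind it; z points along the fingers, y is the line along which they close (so a half turn about z gives the same grasp; the last joint's range is limited). The gripper opens to 94 mm and grips with 3 to 60 N. Pads are 16 mm wide; open, the fingers measure 119 mm over their backs; the gripper's body (75 mm by 177 mm) begins 78 mm behind the grasp point.
Start: joints at [-1.361, 0.087, 1.371, -0, 1.684, -0.103], TCP at [0.169, -0.523, 0.206] pointing down, gripper open.
Joint ranges: [-3.1, 3.1], [-0.76, 2.03], [0.27, 2.55], [-1.08, 4.22], [0.17, 2.65], [-2.57, 2.57]. Speed limits (rad/s): [2.79, 2.79, 3.14, 3.14, 3.14, 3.14].

## Interface

Orientations are given as [roll, pitch, yaw] about the fixed x, y, z axes, in that order (R = Rz(yaw) Ry(pitch) Rx(roll)).
In Python, from bench import robot, vision gives the robot as it stands.
- The arm moves only by the shell command python3 -m crank 'ROWS'. ROWS is JSON, a list of rows, each a list of 3 entries, a list of its own where there are three numbers: the closure, from 0 (fully open) to 1 (shut), then the shift along the tool's x, y, z in m, then the turn, a rotation vector about the tool's x, y, z in degrees. A call has 1 to 8 rows; each row shifts and turns the commanded pose from where the row before left it, along the tool's axes as they then stand; what a row does not reach is not made up. A row lasts 1/10 s, in which the tool goes at most 50 mm and 8.59 degrees, less where a joint would pass 70% of its speed; a pose out of reach is approached as far as the arm can. A call with a gripper value outside its range is refused whole. The fingers move at their own pace and stop on an object; the grip force is fixed at half the most. Time passes only in rows, so rows that do not move let the fingers close. It gives the time, the measured TCP pose, the force, the opening and the grip force at its end, in the units of the state.
- robot.get_obs(): the state, without advancing time (a new reading comes with each control period).
- vision.snapshot(name): name is "side" or "top"; returns a dict with "color" (480x640x3 uint8, red, green, blue), "z_map" (480x640 float32, m along the optical axis (not along the pixel's ray), 0 where there is no reading), "fx", "fy", "cx", "cy" (pixels), "R" (3x3) and "t" (3): a world point X has camera coordinates R X + t. Camera axes: x right, y down, z forward; pixel columns grow to the right and rows downward; lengths in m; the calibration is good to about 2 mm. A picture is of the moment at which its call begins.
- robot.close_job(): hands the job in; it is judged then, once.
The state is a dict: "time": time; "joint_positions": joint angles; "qvel": joint speeds; "joint_torque": joint torques, N m; "tool_pos": TCP position; "ee_rot": TCP orientation; "wrist_force": force on the tool from outside, world axes, zero at the start; "wrist_torque": the same for the moment, N m; "width": finger opening in m; "finger_force": force on a finger pad.
Only numpy, scipy, OpenCV 4.12 (cv2) and the standard library are available. Lean on these libraries where they do the work, as an engineer would, in place of code of your own. Each camera call takes 0.05 s, during which the arm holds its last target. There are 200 camera calls.

## Task

A new tenant's move-in kit still lacks its lock. Take the long-shackle padlock out of the sloped counter bin, set it down flat, without dropping it, in the empty compartment of the carton beside the roll of tape, and fold the carton's lid fully shut. Leave the other locks, the tape and everything else on the desk where they are.

Things in the scene. Friction and masses are not known exactly. Their poses are not given: they have to be found in the camera images.
- lock_bin: Fixed dark steel lock bin, 336 mm wide (y), 174 deep (x), 116 high. Origin: centre of underside, on the desk; x from low front lip to high back. Floor rises 0.31 rad towards +x, top 40 mm above the origin there, 170 mm long; three compartments 108 mm wide at y = -111, 0, +111 mm (one kind of lock in each, which varies). Walls 3 mm; height square to floor: lip 27, dividers 40, back 47 mm.
- lock_long: The lock to pack, only one of its kind: square brass body 46 x 46 x 24 mm, steel shackle 9 mm thick, longer than the body; 110 mm in all, 0.18-0.36 kg. Lies on its face on the slope, body at the lip, shackle up the slope. Origin on its underside; x to the shackle, z out of the upper face. Body x -36 to 10, y -23 to 23 mm; shackle x 10 to 74.5 mm, 37 mm wide, z 7.5 to 16.5 mm.
- lock_long_mid (a point): Middle of the long-shackle padlock's whole length: x = +19.2 mm, 12 mm above its underside (same axes as lock_long).
- lock_short: Ordinary short-shackle padlock, 72 x 45 x 21 mm, lying at the lip of another compartment. Not to be taken. Origin: centre of its underside.
- lock_short_2: Second short-shackle padlock, higher up in the same compartment as the first. Not to be taken.
- lock_disc: Round steel disc lock, 67 mm across, 26 mm thick, lying at the lip of the third compartment. Not to be taken. Origin: on its underside, near its centre.
- lock_disc_2: Second disc lock, higher up in the same compartment as the first. Not to be taken.
- carton: Brown cardboard carton, firm on the desk, 140 (x) by 236 (y) by 58 mm high; walls, floor 3 mm. Origin: centre of underside; x to the lid's hinge, away from the robot. A 3 mm card divider, top at 39 mm, runs along x at y = +5.5 mm: the roll of tape lies on its +y side; its -y side is the empty compartment, 134 (x) by 119 (y), 55 mm deep.
- lock_space (a point): Centre of the floor of the carton's empty compartment, 3 mm above the desk: x = 0, y = -55.5 mm from the carton's origin, axes as the carton's. Nearby tall things to keep clear of: a monitor left of the robot (top at 380 mm, its near end about 0.26 m ahead and 0.29 m to the left) and a 150 mm pen cup behind the bin.
- lid_hinge (a point): Middle of the lid's hinge line, which runs along the carton's y at the top of its far (+x) wall: 70 mm from the carton's origin along x, height 58 mm. Axes as the carton's.
- lid_edge (a point): Middle of the lid's free edge, on its outer face: 143 mm from the hinge. Axes turn with the lid; they are the carton's when the lid is shut.
- lid (a joint): Angle of the carton's lid, rad: 0 shut (level on the rim, top at 61 mm), 1.57 upright, more leans away from the robot; stop at 2.3. Starts open at 1.75 to 2.1. Stiff crease (0.1 N m friction): it stays where left, about 1 N at the free edge moves it. 3 mm board, 244 mm wide, with 16 mm lips on the three free sides that go down outside the walls; thumb notch in the front lip.
- kit_tape: Roll of packing tape, 96 mm across, 48 mm high, lying flat in the carton's other compartment. It stays there. Origin: centre of its underside.
- stapler: Black stapler, 151 x 46 x 60 mm, behind the work. Bystander.
- marker: Black felt marker, 138 mm long, 18 mm thick, lying nearer the robot between the bin and the carton. Bystander.
- calculator: Desk calculator, 118 x 70 x 16 mm, lying behind and left of the carton. Bystander.
- spare_key: Key with a plastic tag, 138 x 34 x 4 mm, lying behind the bin. Bystander.
Mind the look-alikes: they are no part of the job. What is shaped like the lock_long but blue is not meant.

How it is judged:
On the way:
1. the long-shackle padlock lies flat in the empty compartment of the open carton, let go (x of lock_long_mid in the frame of lock_space between -0.05 and 0.05 m and y of lock_long_mid in the frame of lock_space between -0.055 and 0.055 m and z of lock_long_mid in the frame of lock_space below 0.018 m and angle between lock_long's own z axis and vertical below 0.12 rad and value of joint lid above 0.5 rad and contact force between the fingers and lock_long below 0.1 N), for 0.2 s.
At the end, for the whole second after the job is handed in: The padlock lies still and flat (0.12 rad) on the floor of the empty compartment, its middle within 50 mm (x) and 55 mm (y) of the centre, under 18 mm above the floor; the lid is shut to 0.06 rad; other locks and tape within 35 mm, stapler, marker, calculator, key within 60 mm of their starts (x of lock_long_mid in the frame of lock_space between -0.05 and 0.05 m and y of lock_long_mid in the frame of lock_space between -0.055 and 0.055 m and z of lock_long_mid in the frame of lock_space below 0.018 m and angle between lock_long's own z axis and vertical below 0.12 rad and value of joint lid below 0.06 rad and linear speed of lock_long below 0.02 m/s and velocity of joint lid below 0.05 rad/s and distance of each of lock_short, lock_short_2, lock_disc, lock_disc_2, kit_tape from where it was at the start of the episode below 0.035 m and distance of each of stapler, marker, calculator, spare_key from where it was at the start of the episode below 0.06 m); the robot touches nothing.
It fails at once if another lock or the roll of tape is moved more than 35 mm (distance of any of lock_short, lock_short_2, lock_disc, lock_disc_2, kit_tape from where it was at the start of the episode above 0.035 m).
It fails at once if the stapler, marker, calculator or key is pushed more than 60 mm (distance of any of stapler, marker, calculator, spare_key from where it was at the start of the episode above 0.06 m).
It fails at once if the long-shackle padlock is dropped (falls free faster than 0.8 m/s) (contact force between the fingers and lock_long below 0.05 N and linear speed of lock_long above 0.8 m/s).
It also fails if it takes over 61 s, if anything falls off the work surface, if the arm or the gripper's body presses on something with over 40 N, if the wrist force passes 120 N, or if a joint passes its speed limit or range.

## Working session

There is one attempt and no reset: what is moved stays moved. The work goes in short steps, Python scripts to look and compute and a shell command to move; the robot and the scene stay as the last step left them, time stands still between calls to the robot, and variables do not carry over. Pictures are saved under pics/ and viewed, at most 10 in all, crops included, and the job is handed in when it is done.

```bash
ls; mkdir -p pics; python3 - <<'E'
from bench import robot, vision
import numpy as np, cv2
for n in ("top","side"):
    s=vision.snapshot(n); np.savez(f"pics/{n}0.npz",**s)
    cv2.imwrite(f"pics/{n}0.png",s["color"][:,:,::-1])
    print(n,s["fx"],s["fy"],s["cx"],s["cy"],np.round(s["R"],3).tolist(),np.round(s["t"],3), (-s["R"].T@s["t"]).round(3))
print(robot.get_obs())
E
```

```text
pics
top 482.37334865625775 482.37334865625775 324.2298464277309 241.67020680139683 [[0.031, -1.0, 0.001], [-0.974, -0.031, -0.226], [0.226, 0.007, -0.974]] [-0.036  0.51   1.111] [ 0.247 -0.028  1.198]
side 564.2831245486994 564.2831245486994 325.8350607743846 233.63353216491976 [[-0.627, -0.779, -0.004], [-0.609, 0.494, -0.621], [0.486, -0.387, -0.784]] [0.298 0.396 1.287] [-0.198  0.534  1.256]
{'time': 0.1, 'joint_positions': array([-1.36109902e+00,  8.78617379e-02,  1.37205727e+00, -1.49409075e-05,
        1.68360279e+00, -1.03086436e-01]), 'qvel': array([-0.00191097, -0.00274479, -0.00390028,  0.00080723,  0.00106837,
        0.00169328]), 'joint_torque': array([ 1.51985634e-03, -3.41254306e+01, -3.03300869e+01,  7.18794158e-02,
        3.04635172e-02, -1.03918560e-04]), 'tool_pos': array([ 0.16913659, -0.52284143,  0.20445506]), 'ee_rot': array([-3.13967222e+00, -1.83746529e-04,  3.12781900e-01]), 'wrist_force': array([ 0.10470774, -0.44672535,  0.19100092]), 'wrist_torque': array([ 0.0344377 , -0.02833288, -0.02820631]), 'finger_force': 0.0, 'width': 0.09389341282578013}
```

View pics/top0.png

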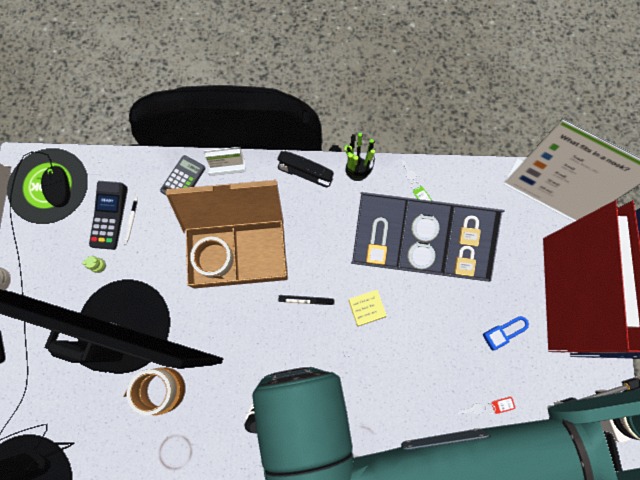

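View pics/side0.png

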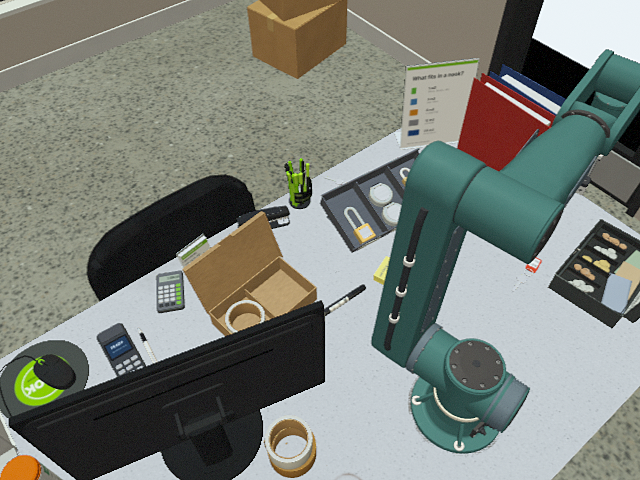

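Candidates in the top view: the brass lock with the long shackle at about (377,240), short brass locks at (468,230) and (466,262), and a blue long-shackle one at (507,332). The one at (377,240) fits: square brass body, shackle longer than the body, alone in its compartment. I'll confirm it with a crop while measuring.

```bash
cat > h.py <<'E'
import numpy as np, cv2
def cloud(s):
    v,u=np.mgrid[0:480,0:640]; z=s["z_map"]
    c=np.stack([(u-s["cx"])/s["fx"]*z,(v-s["cy"])/s["fy"]*z,z],-1)
    return (c-s["t"])@s["R"]
def px(s,X):
    c=s["R"]@np.asarray(X,float)+s["t"]; return c[0]/c[2]*s["fx"]+s["cx"],c[1]/c[2]*s["fy"]+s["cy"]
def ray(s,u,v,p0,n):
    d=s["R"].T@np.array([(u-s["cx"])/s["fx"],(v-s["cy"])/s["fy"],1]); o=-s["R"].T@s["t"]
    return o+d*(np.dot(np.asarray(p0)-o,n)/np.dot(d,n))
E
python3 - <<'E'
from h import *
s=np.load("pics/top0.npz"); P=cloud(s); img=s["color"]
c=img[180:290,345:515]; a=cv2.resize(c,None,fx=4.4,fy=4.4,interpolation=cv2.INTER_CUBIC)
b=cv2.resize(img[175:295,160:300],None,fx=2,fy=2)
cv2.imwrite("pics/crop1.png",a[:,:,::-1])
hsv=cv2.cvtColor(img,cv2.COLOR_RGB2HSV)
# bin: dark bluish pixels region
m=np.zeros((480,640),bool); m[185:290,345:512]=1
dark=(m&(hsv[...,2]<110)).astype(np.uint8)
cs,_=cv2.findContours(cv2.morphologyEx(dark,cv2.MORPH_CLOSE,np.ones((9,9))),0,2); k=max(cs,key=cv2.contourArea)
print("bin rect",cv2.minAreaRect(k), cv2.approxPolyDP(cv2.convexHull(k),4,True)[:,0].tolist())
# floor plane in lock compartment
f=np.zeros_like(m); f[200:262,360:398]=1; f&=dark>0
Q=P[f]; A=np.c_[Q[:,:2],np.ones(len(Q))]
w=np.ones(len(Q),bool)
for _ in range(8):
    p=np.linalg.lstsq(A[w],Q[w,2],rcond=None)[0]; r=Q[:,2]-A@p; w=abs(r)<max(.004,1.0*r[w].std())
n=np.r_[-p[:2],1]; n/=np.linalg.norm(n)
print("floor plane",p,w.sum(),len(Q),"n",n,"tilt",np.arccos(n[2]),"dir",np.degrees(np.arctan2(p[1],p[0])))
br=(m&(hsv[...,0]<28)&(hsv[...,0]>8)&(hsv[...,1]>90)&(hsv[...,2]>120)); br[:, 410:]=0
ys,xs=np.nonzero(br); print("brass",len(xs),xs.min(),xs.max(),ys.min(),ys.max(),cv2.minAreaRect(np.c_[xs,ys].astype(np.float32)))
print("brass 3d med",np.median(P[br],0), "height over floor",np.median(P[br]@n)- np.median(Q[w]@n))
sh=np.zeros_like(m); sh[208:250,364:394]=1; sh&=(hsv[...,2]>130)&~br
ys,xs=np.nonzero(sh); print("shackle",len(xs),xs.min(),xs.max(),ys.min(),ys.max())
print("shackle h",np.median(P[sh]@n)-np.median(Q[w]@n))
E
```

```text
bin rect ((427.365234375, 236.69981384277344), (143.35092163085938, 72.08503723144531), 7.431407451629639) [[361, 193], [503, 211], [490, 280], [352, 263]]
floor plane [ 0.31923404 -0.03030745 -0.14216159] 1545 1755 n [-0.30398708  0.02885993  0.95223892] tilt 0.31031011943565295 dir -5.423293134580965
brass 200 366 386 244 264 ((376.15386962890625, 253.76927185058594), (19.349416732788086, 19.101348876953125), 7.125016689300537)
brass 3d med [ 0.48976354 -0.14710868  0.04204084] height over floor 0.023197328274511306
shackle 251 370 387 217 249
shackle h 0.015536325666853187
```

View pics/crop1.png

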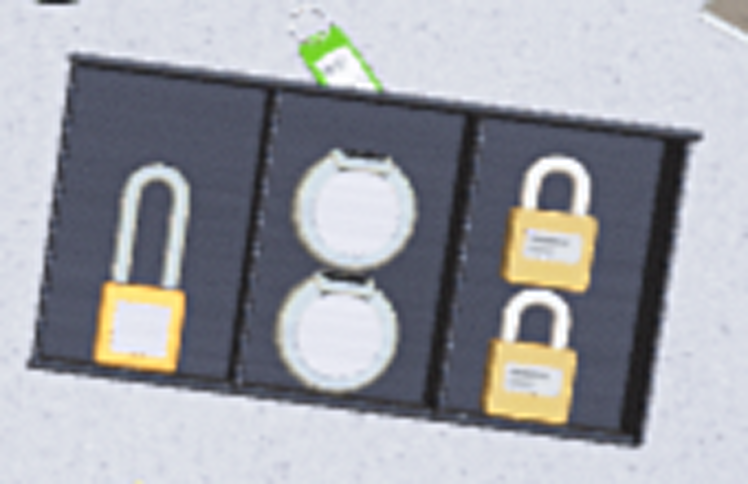

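The crop confirms it: the long-shackle brass lock lies alone in the left compartment, body at crop (140,325), i.e. (377,254) in the top view. Next: lock, bin and carton poses.

```bash
python3 - <<'E'
from h import *
s=np.load("pics/top0.npz"); P=cloud(s); img=s["color"]
n=np.array([-0.30398708,0.02885993,0.95223892]); p=[0.31923404,-0.03030745,-0.14216159]
f0=np.array([.5,-.15,p[0]*.5+p[1]*-.15+p[2]])
hsv=cv2.cvtColor(img,cv2.COLOR_RGB2HSV)
# label+brass: bright in window
def R(u,v,h): return ray(s,u,v,f0+n*h,n)
bright=np.zeros((480,640),np.uint8); bright[205:270,360:396]=hsv[205:270,360:396,2]>125
body=bright.copy(); body[:246]=0
print("body rect",cv2.minAreaRect(cv2.findNonZero(body)))
bc=cv2.minAreaRect(cv2.findNonZero(body)); c3=R(*bc[0],.023)
yy,xx=np.nonzero(bright[:242]); 
pts=np.array([R(u,v,.0145) for u,v in zip(xx,yy)]); 
# lock axis: body centre -> shackle centroid
d=pts.mean(0)-c3; d-=n*(d@n); d/=np.linalg.norm(d)
r=(pts-c3)@d; print("body centre",c3,"axis",d,"yaw",np.degrees(np.arctan2(d[1],d[0])),"shackle reach from body centre",r.max(),"(expect .0875)")
a,b=R(352,263,.027),R(490,280,.027); q=b-a; print("lip ends",a,b,np.linalg.norm(q),"bin x yaw",np.degrees(np.arctan2(q[0],-q[1])))
# carton
reg=np.zeros((480,640),bool); reg[175:295,160:295]=1
card=reg&(hsv[...,0]>5)&(hsv[...,0]<25)&(hsv[...,1]>60)
up=card&(P[...,2]>.05)&(P[...,2]<.064)
ys,xs=np.nonzero(up); print("rim px",len(xs))
Q=P[up][:,:2]; rect=cv2.minAreaRect(Q.astype(np.float32)); print("rim rect",rect)
lid=card&(P[...,2]>.075); L=P[lid]; print("lid z max",L[:,2].max(),len(L)); 
cc=L.mean(0); _,_,V=np.linalg.svd(L-cc,full_matrices=False); print("lid normal",V[2],"centre",cc, "x,y range",L.min(0),L.max(0))
fl=card&(P[...,2]<.012); F=P[fl]; print("floor pts",len(F),cv2.minAreaRect(F[:,:2].astype(np.float32)))
E
```

```text
body rect ((377.5, 257.5), (35.0, 23.0), 0.0)
body centre [ 0.47982958 -0.15165077  0.0397661 ] axis [ 0.95204683 -0.02712239  0.30474777] yaw -1.6318295610317826 shackle reach from body centre 0.09906582506942754 (expect .0875)
lip ends [ 0.46467431 -0.08968005  0.03725047] [ 0.43324759 -0.42502471  0.03738143] 0.33681403579833125 bin x yaw -5.353819436667955
rim px 742
rim rect ((0.4822092354297638, 0.19520831108093262), (0.14638635516166687, 0.2387481927871704), 7.116046905517578)
lid z max 1.1979676266205812 3845
lid normal [-0.95852954 -0.09817416 -0.26754991] centre [0.57675797 0.20823143 0.14731134] x,y range [ 0.24677515 -0.02794586  0.07500584] [0.61865264 0.33101692 1.19796763]
floor pts 3633 ((0.5367323756217957, 0.23538945615291595), (0.27250659465789795, 0.2886791527271271), 8.799129486083984)
```

```bash
python3 - <<'E'
from h import *
s=np.load("pics/top0.npz"); P=cloud(s); img=s["color"]
n=np.array([-0.30398708,0.02885993,0.95223892]); p=[0.31923404,-0.03030745,-0.14216159]
f0=np.array([.5,-.15,p[0]*.5+p[1]*-.15+p[2]])
def R(u,v,h): return ray(s,u,v,f0+n*h,n)
c3=R(376.6,254,.023)
hsv=cv2.cvtColor(img,cv2.COLOR_RGB2HSV)
m=np.zeros((480,640),np.uint8); m[212:240,364:394]=hsv[212:240,364:394,2]>125
yy,xx=np.nonzero(m); pts=np.array([R(u,v,.0145) for u,v in zip(xx,yy)])
for lo,hi in((213,222),(222,231),(231,240)):
    k=(yy>=lo)&(yy<hi); print("rows",lo,pts[k].mean(0), xx[k].min(),xx[k].max())
d=pts.mean(0)-c3; d-=n*(d@n); d/=np.linalg.norm(d)
print("body top centre",c3,"axis yaw",np.degrees(np.arctan2(d[1],d[0])),"reach",((pts-c3)@d).max())
card=np.zeros((480,640),bool); card[175:295,160:295]=1
card&=(hsv[...,0]>5)&(hsv[...,0]<25)&(hsv[...,1]>60)&(s["z_map"]>0)
lid=card&(P[...,2]>.075)&(P[...,2]<.3); L=P[lid]
for _ in range(3):
    cc=L.mean(0); V=np.linalg.svd(L-cc,full_matrices=False)[2]; L=L[abs((L-cc)@V[2])<.006]
print("lid n",V[2],"yaw",np.degrees(np.arctan2(V[2][1],V[2][0]))%180,"angle",np.pi/2+np.arcsin(abs(V[2][2])),L.max(0),cc)
up=card&(P[...,2]>.054)&(P[...,2]<.062); k,st=0,0
nn,lab,stt,_=cv2.connectedComponentsWithStats(up.astype(np.uint8)); b=1+np.argmax(stt[1:,4]); print(stt[1:,4])
Q=P[lab==b]; print("rim",cv2.minAreaRect(Q[:,:2].astype(np.float32)))
yaw=np.radians(6.5); c,sn=np.cos(yaw),np.sin(yaw); q=P[up][:,:2]@np.array([[c,-sn],[sn,c]])
print("rot frame pct x",np.percentile(q[:,0],[1,5,95,99]),"y",np.percentile(q[:,1],[1,5,95,99]))
dk=card&(P[...,2]>.03)&(P[...,2]<.042); q=P[dk][:,:2]@np.array([[c,-sn],[sn,c]]); print("divider y median",np.median(q[:,1]),len(q))
fl=card&(P[...,2]<.008)&(P[...,2]>-.003); fl[:,:238]=0; F=P[fl]; print("floor",len(F),cv2.minAreaRect(F[:,:2].astype(np.float32)))
for z in(.058,):
  print([ray(s,u,v,[0,0,z],[0,0,1]).round(4).tolist() for u,v in((192,287),(287,277))])
E
```

```text
rows 213 [ 0.57095482 -0.15549069  0.06004642] 374 387
rows 222 [ 0.55551826 -0.15471359  0.055095  ] 372 387
rows 231 [ 0.53449807 -0.1527143   0.04832404] 371 386
body top centre [ 0.48797438 -0.14912661  0.04228969] axis yaw -4.4979985635270525 reach 0.09076461294779738
lid n [-0.92316961 -0.11489103  0.36682137] yaw 7.094143755026863 angle 1.9463862244828811 [0.61865264 0.33101692 0.19464676] [0.57972413 0.20936653 0.13306178]
[  1 281   1   9   3  11   1   9   1   1   1   1   1  12   4   5   1   6
   2  19   2  16  30   1  18  15  12  12  12   9]
rim ((0.544067919254303, 0.20351368188858032), (0.034519635140895844, 0.23555487394332886), 11.928133964538574)
rot frame pct x [0.42753922 0.4290154  0.57154734 0.57311101] y [0.02116066 0.02231819 0.25553127 0.2569967 ]
divider y median 0.16085993238146545 424
floor 2152 ((0.48537197709083557, 0.14156119525432587), (0.13871487975120544, 0.11618205159902573), 7.0674333572387695)
[[0.391, 0.29, 0.058], [0.422, 0.0658, 0.058]]
```

```bash
cat >> h.py <<'E'
from scipy.spatial.transform import Rotation as Rn
def down(yaw,tilt=0): # tool pointing down, tool x at yaw (deg), tilted forward by tilt (rad)
    return (Rn.from_euler('z',yaw,degrees=True)*Rn.from_euler('x',np.pi)*Rn.from_euler('y',tilt))
def go(tgt,R=None):
    from bench import robot
    o=robot.get_obs(); C=Rn.from_euler('xyz',o["ee_rot"])
    print("t",round(o["time"],2),"pos",o["tool_pos"].round(4),"w",round(o["width"],4),"ff",round(o["finger_force"],1),"F",o["wrist_force"].round(1))
    print("shift tool mm",(C.inv().apply(np.asarray(tgt)-o["tool_pos"])*1000).round(1), "turn deg",(C.inv()*R).as_rotvec(degrees=True).round(2) if R else "")
E
python3 -m crank '[[0.3,[0.022,-0.043,0],[0,0,0]],[0.3,[0.022,-0.043,0],[0,0,0]],[0.3,[0.022,-0.043,0],[0,0,0]],[0.3,[0.022,-0.043,0],[0,0,0]],[0.3,[0,0,0],[0,0,7.6]],[0.3,[0,0,0],[0,0,7.6]],[0.3,[0,0,0],[0,0,7.7]],[0.3,[0,0,0],[0,5.9,0]]]'
python3 -m crank '[[0.3,[0,0,0],[0,5.9,0]],[0.3,[0,0,0],[0,6,0]],[0.3,[0,0,0],[0,0,0]]]'
python3 -c "
from h import *
go([.470,-.147,.120],down(-5,.31))"
```

```text
time: 0.9
tool_pos: [0.202, -0.332, 0.2049]
ee_rot: [-3.14, -0.105, -0.084]
wrist_force: [0.1, -0.7, 0.1]
width: 0.0659
finger_force: 0.0
time: 1.2
tool_pos: [0.1979, -0.3324, 0.2042]
ee_rot: [-3.14, -0.31, -0.093]
wrist_force: [1.0, -0.4, 0.2]
width: 0.0659
finger_force: 0.0
t 1.2 pos [ 0.1979 -0.3324  0.2042] w 0.0659 ff 0.0 F [ 1.  -0.4  0.2]
shift tool mm [ 215.8 -209.6  158. ] turn deg [ 0.   -0.02 -0.33]
```

```bash
python3 -m crank '[[0.3,[0.036,-0.035,0],[0,0,0]],[0.3,[0.036,-0.035,0],[0,0,0]],[0.3,[0.036,-0.035,0],[0,0,0]],[0.3,[0.036,-0.035,0],[0,0,0]],[0.3,[0.036,-0.035,0],[0,0,0]],[0.3,[0.036,-0.035,0],[0,0,0]],[0.3,[0,0,0.03],[0,0,0]],[0.3,[0,0,0],[0,0,0]]]'
python3 - <<'E'
from h import *
from bench import vision
go([.5,-.150,.025],down(-5,.31))
s=vision.snapshot("side"); o=s["color"]
x0,y0=300,120
cv2.imwrite("pics/s1.png",cv2.resize(o[100:300,250:500],None,fx=3,fy=3)[:,:,::-1])
# lock in side view: independent ray check
f0=np.array([.488,-.149,.0423]); n=np.array([-.304,.0288,.952])
print("predicted side px of body top centre",px(s,f0))
s0=np.load("pics/side0.npz"); hsv=cv2.cvtColor(s0["color"],cv2.COLOR_RGB2HSV)
m=np.zeros((480,640),np.uint8); m[215:255,345:385]=((hsv[...,0]>8)&(hsv[...,0]<28)&(hsv[...,1]>90)&(hsv[...,2]>100))[215:255,345:385]
k=cv2.minAreaRect(cv2.findNonZero(m)); print("side brass rect",k, ray(s0,*k[0],f0,n))
E
```

```text
time: 2.0
tool_pos: [0.4313, -0.1394, 0.2387]
ee_rot: [-3.139, -0.303, -0.081]
wrist_force: [-0.5, 0.2, -0.8]
width: 0.0656
finger_force: 0.0
t 2.0 pos [ 0.4313 -0.1394  0.2387] w 0.0656 ff 0.0 F [-0.5  0.2 -0.8]
shift tool mm [  2.4   5.5 224.7] turn deg [-0.24  0.41  0.33]
predicted side px of body top centre (np.float64(365.04755658723593), np.float64(233.13020643471341))
side brass rect ((363.7000427246094, 232.90005493164062), (15.652474403381348, 18.335756301879883), 63.43495178222656) [ 0.49052484 -0.14625369  0.04302317]
```

View pics/s1.png

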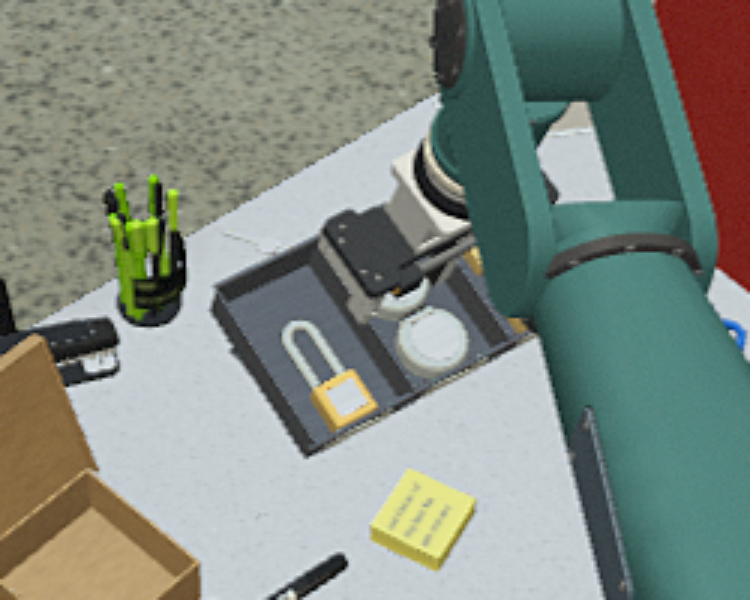

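The lock (crop (344,398)) is undisturbed and both views agree within 3 mm; the gripper hangs clear above the bin. Descending.

```bash
python3 -m crank '[[0.3,[0.003,0.005,0.04],[0,0,0]],[0.3,[0,0,0.04],[0,0,0]],[0.3,[0,0,0.04],[0,0,0]],[0.3,[0,0,0.03],[0,0,0]],[0.3,[0,0,0],[0,0,0]],[0.3,[0,0,0],[0,0,0]]]'
python3 -c "
from h import *
go([.5,-.149,.025],down(-5,.31))"
```

```text
time: 2.65
tool_pos: [0.4792, -0.1532, 0.1017]
ee_rot: [3.141, -0.311, -0.089]
wrist_force: [0.1, 0.7, 0.8]
width: 0.066
finger_force: 0.0
t 2.65 pos [ 0.4792 -0.1532  0.1017] w 0.066 ff 0.0 F [0.1 0.7 0.8]
shift tool mm [-4.1 -6.  79.3] turn deg [ 0.05 -0.03 -0.09]
```

```bash
python3 -m crank '[[0.3,[-0.004,-0.006,0.02],[0,0,0]],[0.3,[0,0,0.02],[0,0,0]],[0.3,[0,0,0.02],[0,0,0]],[0.3,[0,0,0.012],[0,0,0]],[0.3,[0,0,0.005],[0,0,0]],[0.3,[0,0,0],[0,0,0]],[0.3,[0,0,0],[0,0,0]]]'
python3 -c "
from h import *
go([.5,-.149,.025],down(-5,.31))"
```

```text
time: 3.35
tool_pos: [0.5004, -0.1484, 0.0277]
ee_rot: [3.141, -0.313, -0.087]
wrist_force: [-0.1, 0.2, 0.5]
width: 0.0659
finger_force: 0.0
t 3.35 pos [ 0.5004 -0.1484  0.0277] w 0.0659 ff 0.0 F [-0.1  0.2  0.5]
shift tool mm [-1.2  0.7  2.5] turn deg [ 0.05 -0.16  0.02]
```

Close, then lift along the normal.

```bash
python3 -m crank '[[0.3,[0,0,0.002],[0,0,0]],[0.7,[0,0,0],[0,0,0]],[0.7,[0,0,0],[0,0,0]],[0.7,[0,0,0],[0,0,0]],[0.7,[0,0,0],[0,0,0]],[0.7,[0,0,0],[0,0,0]]]'
python3 -c "
from h import *
go([.5,-.149,.025],down(-5,.31))"
```

```text
time: 3.95
tool_pos: [0.5004, -0.1482, 0.0246]
ee_rot: [3.141, -0.311, -0.087]
wrist_force: [-0.7, -1.7, 0.9]
width: 0.0456
finger_force: 30.0
t 3.95 pos [ 0.5004 -0.1482  0.0246] w 0.0456 ff 30.0 F [-0.7 -1.7  0.9]
shift tool mm [-0.2  0.8 -0.5] turn deg [ 0.04 -0.06  0.03]
```

```bash
python3 -m crank '[[0.7,[0,0,-0.01],[0,0,0]],[0.7,[0,0,-0.02],[0,0,0]],[0.7,[0,0,-0.03],[0,0,0]],[0.7,[0,0,-0.03],[0,0,0]],[0.7,[0,0,-0.03],[0,0,0]],[0.7,[0,0,-0.03],[0,0,0]],[0.7,[0,0,-0.02],[0,0,0]],[0.7,[0,0,0],[0,0,0]]]'
python3 -m crank '[[0.7,[0,0,0],[0,-6,0]],[0.7,[0,0,0],[0,-6,0]],[0.7,[0,0,0],[0,-5.8,0]],[0.7,[0,0,0],[0,0,-6]],[0.7,[0,0,0],[0,0,-6]],[0.7,[0,0,0],[0,0,0]],[0.7,[0,0,0],[0,0,0]]]'
python3 -c "
from h import *
go([.46,.137,.19],down(7))
from bench import vision
s=vision.snapshot('side'); cv2.imwrite('pics/s2.png',cv2.resize(s['color'][60:310,180:500],None,fx=2.4,fy=2.4)[:,:,::-1]); np.savez('pics/s2.npz',**s)"
```

```text
time: 4.75
tool_pos: [0.4493, -0.1438, 0.1897]
ee_rot: [3.139, -0.316, -0.086]
wrist_force: [0.0, -0.6, -2.3]
width: 0.0459
finger_force: 30.0
time: 5.45
tool_pos: [0.4479, -0.1429, 0.1846]
ee_rot: [-3.14, 0.002, 0.121]
wrist_force: [-1.0, 0.6, -2.3]
width: 0.0458
finger_force: 30.0
t 5.45 pos [ 0.4479 -0.1429  0.1846] w 0.0458 ff 30.0 F [-1.   0.6 -2.3]
shift tool mm [  45.6 -276.4   -5.1] turn deg [-0.09  0.13 -0.09]
```

View pics/s2.png

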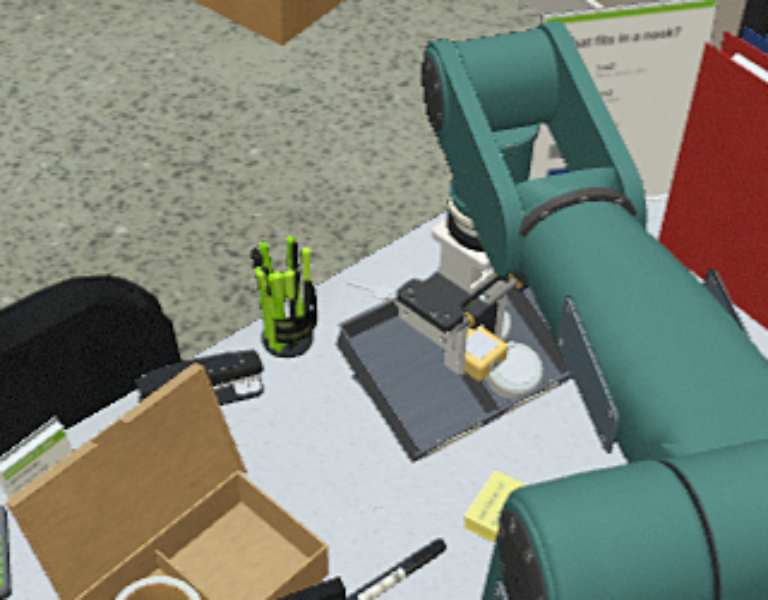

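The lock (crop (485,350)) is held level over the bin, the disc locks are untouched. Moving over the carton.

```bash
python3 -m crank '[[0.7,[0.005,-0.03,0],[0,0,0]],[0.7,[0.007,-0.042,0],[0,0,0]],[0.7,[0.007,-0.042,0],[0,0,0]],[0.7,[0.007,-0.042,0],[0,0,0]],[0.7,[0.007,-0.042,0],[0,0,0]],[0.7,[0.007,-0.042,0],[0,0,0]],[0.7,[0.005,-0.036,0],[0,0,0]],[0.7,[0,0,0],[0,0,0]]]'
python3 -c "
from h import *
go([.46,.137,.08],down(7))"
```

```text
time: 6.3
tool_pos: [0.4586, 0.14, 0.1859]
ee_rot: [-3.14, 0.0, 0.127]
wrist_force: [0.4, -1.0, -2.3]
width: 0.0456
finger_force: 30.0
t 6.3 pos [0.4586 0.14   0.1859] w 0.0456 ff 30.0 F [ 0.4 -1.  -2.3]
shift tool mm [  1.    3.3 105.9] turn deg [-0.12  0.01  0.29]
```

```bash
python3 -m crank '[[0.7,[0.001,0.003,0.03],[0,0,0]],[0.7,[0,0,0.03],[0,0,0]],[0.7,[0,0,0.03],[0,0,0]],[0.7,[0,0,0.02],[0,0,0]],[0.7,[0,0,0],[0,0,0]],[0.7,[0,0,0],[0,0,0]]]'
python3 -c "
from h import *
go([.46,.137,.006],down(7))
from bench import vision
s=vision.snapshot('top'); cv2.imwrite('pics/t2.png',cv2.resize(s['color'][170:300,150:310],None,fx=4,fy=4)[:,:,::-1])"
```

```text
time: 6.9
tool_pos: [0.4608, 0.1326, 0.0764]
ee_rot: [3.141, 0.0, 0.121]
wrist_force: [1.0, 0.2, -0.9]
width: 0.0455
finger_force: 30.0
t 6.9 pos [0.4608 0.1326 0.0764] w 0.0455 ff 30.0 F [ 1.   0.2 -0.9]
shift tool mm [-0.3 -4.5 70.4] turn deg [ 0.02  0.   -0.06]
```

View pics/t2.png

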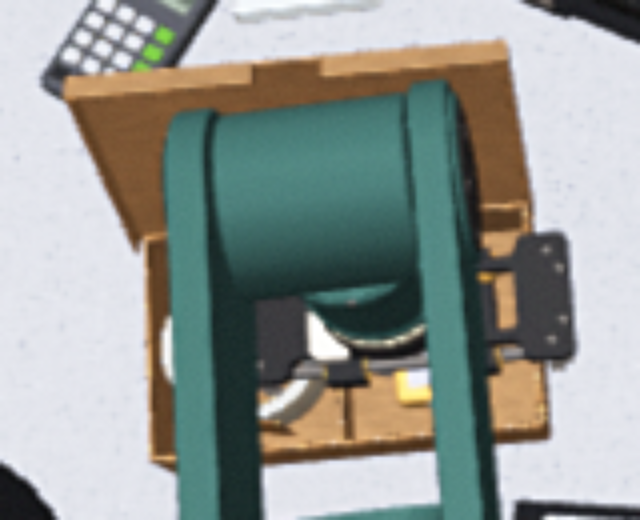

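The lock body is at crop (415,385), inside the empty compartment, clear of the divider at x≈347 and of the front wall. Lowering.

```bash
python3 -m crank '[[0.7,[0,-0.004,0.02],[0,0,0]],[0.7,[0,0,0.02],[0,0,0]],[0.7,[0,0,0.015],[0,0,0]],[0.7,[0,0,0.008],[0,0,0]],[0.7,[0,0,0],[0,0,0]],[0.7,[0,0,0],[0,0,0]]]'
python3 -m crank '[[0.7,[0,0,0.002],[0,0,0]],[0.7,[0,0,0],[0,0,0]]]'
python3 -m crank '[[0.7,[0,0,0.002],[0,0,0]],[0.7,[0,0,0],[0,0,0]]]'
```

```text
time: 7.55
tool_pos: [0.4614, 0.1373, 0.0146]
ee_rot: [-3.142, -0.003, 0.122]
wrist_force: [-0.4, 0.4, -1.6]
width: 0.0458
finger_force: 30.0
time: 7.75
tool_pos: [0.4609, 0.1373, 0.0119]
ee_rot: [3.142, -0.002, 0.122]
wrist_force: [0.4, 0.2, -2.0]
width: 0.046
finger_force: 30.0
time: 7.95
tool_pos: [0.4602, 0.1372, 0.0091]
ee_rot: [3.141, 0.0, 0.123]
wrist_force: [-0.2, 0.1, -2.2]
width: 0.046
finger_force: 30.0
```

```bash
for i in 1; do python3 -m crank '[[0.7,[0,0,0.0015],[0,0,0]],[0.7,[0,0,0],[0,0,0]]]'; done
python3 -m crank '[[0.7,[0,0,0.001],[0,0,0]],[0.7,[0,0,0],[0,0,0]]]'
python3 -m crank '[[0.7,[0,0,0.001],[0,0,0]],[0.7,[0,0,0],[0,0,0]]]'
```

```text
time: 8.15
tool_pos: [0.46, 0.1372, 0.0074]
ee_rot: [3.141, 0.001, 0.123]
wrist_force: [0.0, 0.2, -2.8]
width: 0.0456
finger_force: 30.0
time: 8.35
tool_pos: [0.4601, 0.1372, 0.0065]
ee_rot: [3.141, 0.0, 0.123]
wrist_force: [0.2, 0.1, -1.7]
width: 0.0461
finger_force: 30.0
time: 8.55
tool_pos: [0.4602, 0.1372, 0.0055]
ee_rot: [3.141, 0.0, 0.123]
wrist_force: [0.5, -0.9, -1.5]
width: 0.0455
finger_force: 30.0
```

```bash
python3 -m crank '[[0.7,[0,0,0.001],[0,0,0]],[0.7,[0,0,0],[0,0,0]]]'
python3 -m crank '[[0.4,[0,0,0],[0,0,0]],[0.3,[0,0,0],[0,0,0]],[0.3,[0,0,0],[0,0,0]],[0.3,[0,0,0],[0,0,0]]]'
python3 -m crank '[[0.3,[0,0,-0.01],[0,0,0]],[0.3,[0,0,-0.02],[0,0,0]],[0.3,[0,0,-0.04],[0,0,0]],[0.3,[0,0,-0.045],[0,0,0]],[0.3,[0,0,-0.045],[0,0,0]],[0.3,[-0.03,0,-0.04],[0,0,0]],[0.3,[-0.045,0.01,0],[0,0,0]],[0.3,[-0.04,0.02,0],[0,0,0]]]'
python3 -m crank '[[0.3,[-0.02,0.045,0],[0,0,0]],[0.3,[0,0.045,0],[0,0,0]],[0.3,[0,0.045,0],[0,0,0]],[0.3,[0,0.045,0],[0,0,0]],[0.3,[0,0,0],[0,0,0]]]'
python3 - <<'E'
from h import *
from bench import vision
s=vision.snapshot('top'); np.savez('pics/t3.npz',**s)
cv2.imwrite('pics/t3.png',cv2.resize(s['color'][140:300,150:350],None,fx=3.5,fy=3.5)[:,:,::-1])
go([.46,.137,.2],down(7))
E
```

```text
time: 8.75
tool_pos: [0.4602, 0.1372, 0.0045]
ee_rot: [3.141, 0.0, 0.123]
wrist_force: [0.7, 0.2, -2.0]
width: 0.0456
finger_force: 30.0
time: 9.15
tool_pos: [0.4605, 0.1373, 0.0049]
ee_rot: [3.142, -0.001, 0.123]
wrist_force: [0.4, 0.4, -0.2]
width: 0.0656
finger_force: 0.0
time: 9.95
tool_pos: [0.3493, 0.0937, 0.2074]
ee_rot: [3.142, -0.005, 0.125]
wrist_force: [0.6, -1.5, -0.1]
width: 0.0657
finger_force: 0.0
time: 10.45
tool_pos: [0.3517, -0.0922, 0.2053]
ee_rot: [3.139, -0.0, 0.113]
wrist_force: [0.3, 0.6, 0.4]
width: 0.066
finger_force: 0.0
t 10.5 pos [ 0.3517 -0.0898  0.2052] w 0.066 ff 0.0 F [-0.1  0.4 -0.8]
shift tool mm [ 133.9 -212.7    5.2] turn deg [ 0.01 -0.02 -0.33]
```

View pics/t3.png

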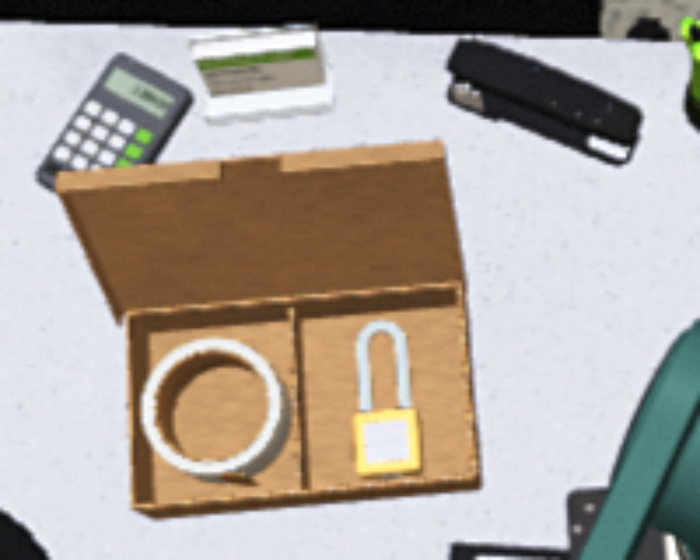

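The padlock lies flat in the right-hand compartment (body at crop (387,440), shackle tip (383,325)); tape in place, lid still open. Now check heights behind the lid and work out the lid moves.

```bash
python3 - <<'E'
from h import *
s=dict(np.load('pics/t3.npz')); P=cloud(s)
Z=P[140:300,150:350]
print("card stand max z",np.nanmax(Z[5:36,52:96,2]), "at y,x",Z[20,74])
hsv=cv2.cvtColor(s["color"],cv2.COLOR_RGB2HSV)
o=np.array([.480,.194]); e=np.array([.9925,.122])
# lid edge points: crop rows 140/3.5..170/3.5
L=Z[40:85,18:130].reshape(-1,3); L=L[(L[:,2]>.08)&(L[:,2]<.22)]
a=(L[:,:2]-o)@e; print("lid z max",L[:,2].max(),"carton x of top pts",np.median(a[L[:,2]>.185]),len(L))
mid=ray(s,260.3,254.3,[0,0,.015],[0,0,1])[:2]; d=mid-o; print("lock mid carton", d@e, d@np.array([-.122,.9925]), "want 0,-.0555")
for cx,z in((.165,.26),(.165,.15)): print("target",cx,z); go([*(o+cx*e),z],down(7))
E
```

```text
card stand max z 1.1979676266205812 at y,x [0.72594121 0.24560167 0.03111008]
lid z max 0.19745034611085713 carton x of top pts 0.11829255097507224 3701
lock mid carton -0.002977130066778426 -0.05516171582912143 want 0,-.0555
target 0.165 0.26
t 10.5 pos [ 0.3517 -0.0898  0.2052] w 0.066 ff 0.0 F [-0.1  0.4 -0.8]
shift tool mm [ 325.4 -267.9  -54.7] turn deg [ 0.01 -0.02 -0.33]
target 0.165 0.15
t 10.5 pos [ 0.3517 -0.0898  0.2052] w 0.066 ff 0.0 F [-0.1  0.4 -0.8]
shift tool mm [ 325.4 -267.9   55.3] turn deg [ 0.01 -0.02 -0.33]
```

```bash
python3 -m crank '[[1,[0,0,-0.045],[0,0,0]],[1,[0,-0.03,-0.02],[0,0,0]],[1,[0.03,-0.035,0],[0,0,0]],[1,[0.035,-0.034,0],[0,0,0]],[1,[0.035,-0.034,0],[0,0,0]],[1,[0.035,-0.034,0],[0,0,0]],[1,[0.035,-0.034,0],[0,0,0]],[1,[0.035,-0.034,0],[0,0,0]]]'
python3 -m crank '[[1,[0.04,-0.033,0],[0,0,0]],[1,[0.04,0,0],[0,0,0]],[1,[0.04,0,0],[0,0,0]],[1,[0,0,0],[0,0,0]],[1,[0,0,0],[0,0,0]]]'
python3 -c "
from h import *
o=np.array([.480,.194]); e=np.array([.9925,.122])
go([*(o+.165*e),.15],down(7))"
```

```text
time: 11.3
tool_pos: [0.5264, 0.1747, 0.2704]
ee_rot: [-3.141, -0.001, 0.126]
wrist_force: [0.6, -0.8, -0.1]
width: 0.0053
finger_force: 0.0
time: 11.8
tool_pos: [0.6397, 0.2186, 0.268]
ee_rot: [-3.142, 0.004, 0.125]
wrist_force: [-0.9, 0.5, -0.1]
width: 0.0002
finger_force: 0.0
t 11.8 pos [0.6397 0.2186 0.268 ] w 0.0002 ff 0.0 F [-0.9  0.5 -0.1]
shift tool mm [  3.9   4.9 118. ] turn deg [0.   0.21 0.15]
```

```bash
python3 -m crank '[[1,[0.004,0.004,0.03],[0,0,0]],[1,[0,0,0.03],[0,0,0]],[1,[0,0,0.03],[0,0,0]],[1,[0,0,0.025],[0,0,0]],[1,[0,0,0],[0,0,0]],[1,[0,0,0],[0,0,0]]]'
python3 -m crank '[[1,[-0.015,0,0],[0,0,0]],[1,[-0.015,0,0],[0,0,0]],[1,[-0.015,0,0],[0,0,0]],[1,[-0.015,0,0],[0,0,0]],[1,[-0.015,0,0],[0,0,0]],[1,[-0.007,0,0],[0,0,0]],[1,[0,0,0],[0,0,0]]]'
python3 -c "
from h import *
o=np.array([.480,.194]); e=np.array([.9925,.122])
go([*(o+.083*e),.153],down(7))
from bench import vision
s=vision.snapshot('side'); cv2.imwrite('pics/s4.png',cv2.resize(s['color'][130:360,120:400],None,fx=2.4,fy=2.4)[:,:,::-1])"
```

```text
time: 12.4
tool_pos: [0.6439, 0.2138, 0.1567]
ee_rot: [-3.141, -0.002, 0.123]
wrist_force: [-0.3, -0.4, 0.7]
width: 0.0004
finger_force: 0.0
time: 13.1
tool_pos: [0.5638, 0.2037, 0.1578]
ee_rot: [-3.141, -0.005, 0.123]
wrist_force: [0.4, -0.3, -0.2]
width: 0.0003
finger_force: 0.0
t 13.1 pos [0.5638 0.2037 0.1578] w 0.0003 ff 0.0 F [ 0.4 -0.3 -0.2]
shift tool mm [-1.3 -0.6  4.8] turn deg [-0.04 -0.27  0.05]
```

View pics/s4.png

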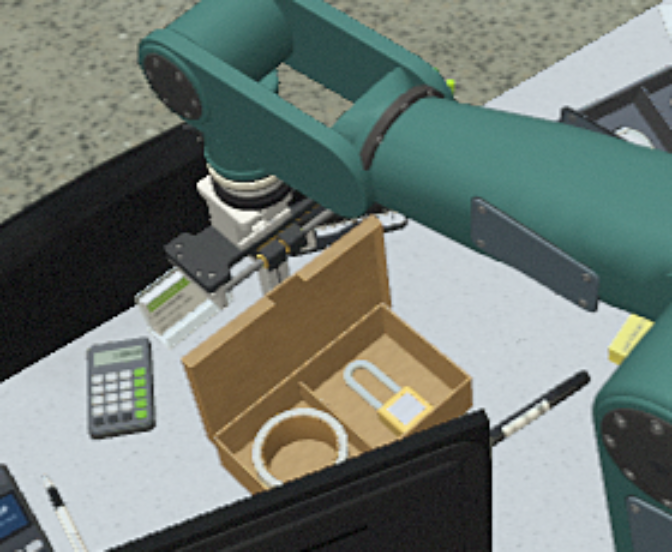

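The lid is about upright, the fingers behind it at crop (270,270); lock and tape sit undisturbed. Follow the arc down.

```bash
python3 -m crank '[[1,[-0.015,0,0.001],[0,0,0]],[1,[-0.014,0,0.002],[0,0,0]],[1,[-0.012,0,0.004],[0,0,0]],[1,[-0.012,0,0.005],[0,0,0]],[1,[-0.011,0,0.007],[0,0,0]],[1,[-0.011,0,0.008],[0,0,0]],[1,[-0.009,0,0.01],[0,0,0]],[1,[-0.009,0,0.01],[0,0,0]]]'
python3 -m crank '[[1,[-0.005,0,0.012],[0,0,0]],[1,[-0.004,0,0.012],[0,0,0]],[1,[-0.002,0,0.012],[0,0,0]],[1,[-0.002,0,0.008],[0,0,0]],[1,[0,0,0],[0,0,0]],[1,[0,0,0],[0,0,0]]]'
```

```text
time: 13.95
tool_pos: [0.4723, 0.192, 0.1082]
ee_rot: [-3.141, -0.003, 0.122]
wrist_force: [0.4, 0.3, 0.5]
width: 0.0004
finger_force: 0.4
time: 14.55
tool_pos: [0.4584, 0.1901, 0.0635]
ee_rot: [3.141, 0.001, 0.122]
wrist_force: [0.3, -0.2, -0.9]
width: 0.0004
finger_force: 0.0
```

```bash
python3 -m crank '[[1,[0,0,0.002],[0,0,0]],[1,[0,0,0],[0,0,0]]]'
python3 -m crank '[[1,[0,0,0.002],[0,0,0]],[1,[0,0,0],[0,0,0]],[1,[0,0,0],[0,0,0]]]'
python3 -m crank '[[1,[0,0,0.001],[0,0,0]],[1,[0,0,0],[0,0,0]],[1,[0,0,0],[0,0,0]]]'
```

```text
time: 14.75
tool_pos: [0.4585, 0.1902, 0.0617]
ee_rot: [3.141, -0.0, 0.122]
wrist_force: [-0.1, -0.9, -0.3]
width: 0.0006
finger_force: 0.0
time: 15.05
tool_pos: [0.4587, 0.1903, 0.0612]
ee_rot: [3.142, -0.001, 0.123]
wrist_force: [-2.7, 0.0, 6.8]
width: 0.0005
finger_force: 2.9
time: 15.35
tool_pos: [0.4587, 0.1903, 0.0611]
ee_rot: [3.142, -0.001, 0.123]
wrist_force: [-4.6, -0.9, 10.3]
width: 0.0004
finger_force: 4.9
```

Firm contact at the shut height. Retract and verify.

```bash
python3 -m crank '[[1,[0,0,-0.02],[0,0,0]],[1,[0,0,-0.045],[0,0,0]],[1,[0,0,-0.045],[0,0,0]],[1,[-0.02,0.02,-0.04],[0,0,0]],[1,[-0.03,0.04,0],[0,0,0]],[1,[-0.03,0.04,0],[0,0,0]],[1,[-0.02,0.045,0],[0,0,0]],[1,[0,0.045,0],[0,0,0]]]'
python3 -m crank '[[1,[0,0.045,0],[0,0,0]],[1,[0,0.045,0],[0,0,0]],[1,[0,0.04,0],[0,0,0]],[1,[0,0,0],[0,0,0]],[1,[0,0,0],[0,0,0]],[1,[0,0,0],[0,0,0]]]'
python3 - <<'E'
from h import *
from bench import vision,robot
s=vision.snapshot('top'); P=cloud(s)
cv2.imwrite('pics/t5.png',s['color'][:,:,::-1])
hsv=cv2.cvtColor(s["color"],cv2.COLOR_RGB2HSV)
m=(hsv[...,0]>5)&(hsv[...,0]<25)&(hsv[...,1]>60)&(P[...,2]>.04)&(P[...,2]<.12); m[:175]=0; m[300:]=0; m[:,:160]=0; m[:,300:]=0
L=P[m]; a=(L[:,:2]-[.480,.194])@np.array([.9925,.122]); print(len(L)); p=np.polyfit(a,L[:,2],1); print("slope (lid angle ~ -slope)",p, L[:,2].max())
print(robot.get_obs()["wrist_force"],robot.get_obs()["tool_pos"])
E
```

```text
time: 16.15
tool_pos: [0.3807, -0.0117, 0.2096]
ee_rot: [3.141, -0.003, 0.124]
wrist_force: [0.7, 0.9, 0.4]
width: 0.0007
finger_force: 0.0
time: 16.75
tool_pos: [0.3982, -0.1388, 0.2088]
ee_rot: [-3.141, -0.0, 0.123]
wrist_force: [0.0, -0.6, 0.4]
width: 0.0004
finger_force: 0.0
4988
slope (lid angle ~ -slope) [0.00578554 0.05906851] 0.06772055480341614
[-1.22391709  0.62891501 -0.23944352] [ 0.39821953 -0.13852806  0.20883008]
```

View pics/t5.png

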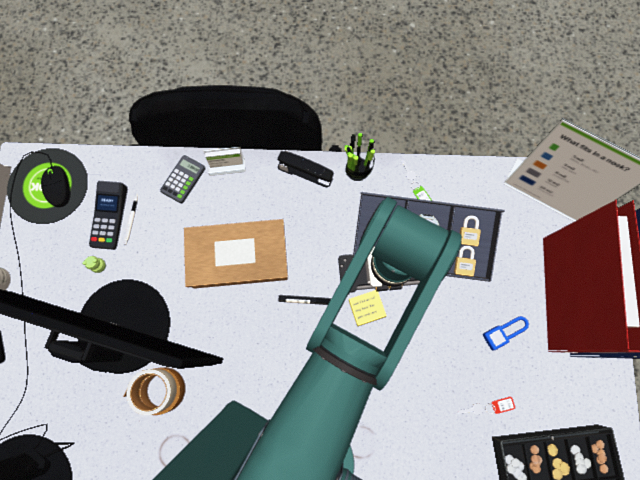

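The carton (236,252) is shut with a level lid, the other things stand where they were, and the arm hangs free. Handing in.

```bash
python3 -c "
from bench import robot
print(robot.close_job())"
```

```text
the job is handed in; nothing more can be done
None
```

The long-shackle padlock lies flat in the carton's empty compartment, the lid measured level and shut, and the job was handed in at about 17 s; the hand-in gave no verdict back.

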